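Hold a carved bracket against the sprung stop

ROBOT

A 6-joint arm with a two-finger parallel gripper is mounted at the origin on the work surface. World frame = base frame: x ahead of the robot, y to its left, z up, the work surface at z = 0. Lengths are in mm, angles in rad, forces in N, time in s.
With the tool pointing down it reaches from about 350 to 875 mm from the base axis. Payload 4.2 kg.
Tool frame: the origin (TCP) lies midway between the tips of the shut fingers; the grasp point (between the pads) lies 19 mm behind it (arm.tcp_to_grasp is the distance from the TCP to the grasp point, in mm); z points along the fingers, y is the line along which they close (so a half turn about z gives the same grasp; the last joint's range is limited). The gripper opens to 85 mm and grips with 20 to 120 N. Pads are 22 mm wide; open, the fingers measure 114 mm over their backs; the gripper's body (76 mm by 85 mm) begins 54 mm behind the grasp point. The pads swing forward as they close: fully open they stand 13 mm farther back than shut.
Start: joints at [1.437, 0.385, 0.008, 0, -1.194, -0.259], TCP at [239.202, 577.392, 231.312] pointing down, gripper open.
Joint ranges: [-3.14, 3.14], [-1.21, 2.06], [-1.07, 1.41], [-3.16, 2.05], [-2.99, -0.16], [-3.1, 3.1]. Speed limits (rad/s): [2.79, 2.79, 3.14, 3.14, 3.14, 3.14].

INTERFACE

Orientations are given as a unit quaternion [x, y, z, w].
In Python, from bench import arm, imaging, job, models gives the robot as it stands.
- The arm moves only by the tool arm_command, never from a script. Its argument "rows" is a list of rows, each an object with "grip": the opening, from 0 (shut) to 1 (fully open); "linear": the shift along the tool's x, y, z in mm, a list of three; "rot": the turn, a rotation vector about the tool's x, y, z in rad, a list of three. In form: [{"grip": grip, "linear": [tx, ty, tz], "rot": [rx, ry, rz]}, ...]. A call has 1 to 10 rows; each row is the pose to reach, as a shift and turn from the pose commanded when the call began, along the tool's axes at that moment; what a row does not reach only later rows make up. A row lasts 1/8 s, in which the tool goes at most 62.5 mm and 10.7 degrees, less where a joint would pass 70% of its speed; a pose out of reach is approached as far as the arm can. A call with a gripper value outside its range is refused whole. The fingers move at their own pace and stop on an object; the grip force is fixed at half the most. Time passes only in rows, so rows that repeat a pose let the fingers close. It gives the time, the measured TCP pose, the force, the opening and the grip force at its end, in the units of the state.
- arm.read_state(): the state, without advancing time (a new reading comes with each control period).
- imaging.get_image(name): name is "scene" or "top" or "wrist"; returns a dict with "frame" (400x640x3 uint8, red, green, blue), "fx", "fy", "cx", "cy" (pixels), "extrinsics" (4x4, takes a point from world to camera coordinates); the wrist camera has in their place "T_tool_cam" (4x4, takes a point from camera to tool coordinates, whose origin is the TCP and whose axes are the flange's). Camera axes: x right, y down, z forward; pixel columns grow to the right and rows downward; lengths in mm; the calibration is good to about 2 mm. A picture is of the moment at which its call begins: read the wrist's pose just before it. There is no depth.
- job.job_done(): hands the job in; it is judged then, once.
Trained networks look in a picture, given as the dict that the camera call returned (one of the last four; its "shot" number tells which), for a name from the list of things; names that differ only in an ending like _2 or _b are one class to them, and where a whole thing is asked for, a point or a joint stands for the part that bears it (a point fixed in the world has none). Each returns a list of dicts, best first, with "score" (0 to 1); they miss things now and then, are a little off and sometimes report something else, mostly with a low value. They report only what shows in the picture. A call takes as long as a camera call.
- models.spot_in(picture, query): "rect" ([left, top, right, bottom] in pixels, round what is visible of it).
- models.tip_of(picture, query): "pixel" ([column, row] in pixels: a listed point, or the origin of a listed thing).
The state is a dict: "clock": time; "joints": joint angles; "joint_vel": joint speeds; "joint_efforts": joint torques, N m; "position": TCP position; "ee_rot": TCP orientation; "contact_force": force on the tool from outside, world axes, zero at the start; "wrist_torque": the same for the moment, N m; "gripper_width": finger opening in mm; "grasp_force": force on a finger pad.
Only numpy, scipy, OpenCV 4.12 (cv2) and the standard library are available. Lean on these libraries where they do the work, as an engineer would, in place of code of your own. Each camera call takes 0.05 s, during which the arm holds its last target. There are 200 camera calls.

TASK

Set up the pressing jig and be the carver's third hand: take the wide steel stop blade from the rack, stand it fully home in the slot of the sprung carriage and let go of it, then lay the carved bracket flat on the wooden bed, flat butt end towards the blade and centred on it. Slide the bracket square against the blade and press with a steady 12 N or so, which brings the carriage pointer to the middle mark, never running the carriage to its end stop; finish while still holding that push, with nothing let go. Leave the narrow blade, the mallet and the two chisels where they are.

Things in the scene. Friction and masses are not known exactly. Their poses are not given: they have to be found in the camera images.
- bed_edge (a point): Fixed jig: wooden bed 150 x 100 mm, top 45 mm above the bench, then a 15 mm gap, a sprung steel carriage, and a 42 mm high spring post 129 to 147 mm along x. This point: on the bed's top, middle of the edge at the gap. x axis level = pressing direction (bed to carriage), z up; the bed spans x -150 to 0, y -50 to 50 mm.
- slot_mouth (a point): Centre of the mouth of the carriage's blade slot, at the carriage's top, 42 mm above the bench. Axes as bed_edge. Slot 10.5 mm along x, 64 mm along y, 34 mm deep. Carriage: painted steel block 70 mm (x) by 90 mm (y), front face 16 mm before this point. Moves with the carriage; at rest 31 mm along x from bed_edge.
- carriage (a joint): Carriage travel in the pressing direction (m): 0 at rest, 0.024 at the end stop. Its spring pushes back 1 N per mm, no preload: 0.012 is 12 N. A brass pointer across its top stands at the first of three black marks at rest, the middle one at 12 mm, the last at 24 mm; they are on an aluminium strip, 42 mm high, at y -56 to -70 mm, x 10 to 100 mm from bed_edge.
- wide_blade_center (a point): Wide stop blade: flat steel plate upright in the rack, 60 mm wide (x), 8 mm thick (y), 95 mm tall (z up), 340 g, either way round the same; lowest 7 mm thinned to 54 x 5 mm as lead-in. Point: its centre, 47.5 mm from top and foot. In the rack its foot is 6 mm above the bench; fully home in the carriage slot (foot on the slot floor) this point is 13.5 mm above slot_mouth.
- rack: Fixed wooden rack 190 mm (x) by 46 mm (y), 32 mm high, origin at the centre of its underside. Two slots end to end along x, centred 45 mm either side of the origin, each 66 x 10.5 mm and 26 mm deep, with a blade standing loosely in each; which slot holds the wide blade varies.
- narrow_blade_center (a point): Narrow blade in the rack's other slot, 36 mm wide, otherwise like the wide one (8 mm thick, 95 mm tall, point at its centre); not wanted, stays in the rack.
- bracket_center (a point): Carved dark-wood bracket on the bench, 120 mm long (x), 46 mm wide (y, straight flat sides), 45 mm tall (z up), about 200 g. Its +x end (x 20 to 60 mm) is a 45 mm tall block with a flat butt face; its middle (x -41 to 20 mm) is 34 mm tall; its -x end is a round scroll 45 mm across. Point: its centre, 22.5 mm above its flat underside.
- bracket_butt (a point): Centre of the bracket's flat butt face, which goes against the blade; 60 mm along the bracket's x axis from its centre. Same axes.
- mallet_center (a point): Wooden mallet lying on the bench, head 75 x 120 x 60 mm, handle reaching 225 mm from the head's centre along -x; point at the head's centre. Leave alone.
- chisel_a_center (a point): Chisel lying on the bench, 220 mm long along its x, wooden handle 25 mm thick towards -x, blade 18 mm wide; point where handle and steel meet, 12 mm up. Leave alone.
- chisel_b_center (a point): Like chisel_a, but with a 10 mm wide blade. Leave alone.

How it is judged (in metres and radians):
On the way:
1. the wide blade stands fully home in the carriage slot and has been let go (z of wide_blade_center in the frame of slot_mouth below 0.0165 m and x of wide_blade_center in the frame of slot_mouth between -0.005 and 0.005 m and y of wide_blade_center in the frame of slot_mouth between -0.005 and 0.005 m and angle between the y axis of wide_blade_center and the x axis of slot_mouth, either way round below 0.14 rad and contact force between the fingers and wide_blade below 0.3 N), for 0.2 s.
At the end, for the whole second after the job is handed in: Wide blade home in the slot (within 3 mm, 8 deg) and untouched; bracket flat on the bed (3.5 mm, 4.5 deg), centred within 13 mm, square within 5.7 deg, butt against the blade, pressing it with 8 to 16 N, carriage 8 to 16 mm in, all still while the robot holds the push (all of step 1 and contact force between bracket and wide_blade between 8 and 16 N and value of joint carriage between 0.008 and 0.016 m and z of bracket_center in the frame of bed_edge between 0.019 and 0.026 m and y of bracket_center in the frame of bed_edge between -0.013 and 0.013 m and angle between the x axis of bracket_center and the x axis of bed_edge, either way round below 0.1 rad and angle between bracket_center's own z axis and vertical below 0.08 rad and x of bracket_butt in the frame of slot_mouth between -0.01 and 0.002 m and linear speed of bracket below 0.01 m/s); the arm keeps its last pose, push and grip.
It fails at once if the carriage is run to its end stop (value of joint carriage above 0.023 m).
It fails at once if the narrow blade is disturbed (moved over 20 mm) (distance of narrow_blade_center from where it was at the start of the episode above 0.02 m).
It fails at once if the mallet is disturbed (moved over 30 mm) (distance of mallet_center from where it was at the start of the episode above 0.03 m).
It fails at once if the wider chisel is disturbed (moved over 30 mm) (distance of chisel_a_center from where it was at the start of the episode above 0.03 m).
It fails at once if the thinner chisel is disturbed (moved over 30 mm) (distance of chisel_b_center from where it was at the start of the episode above 0.03 m).
It also fails if it takes over 58 s, if anything falls off the work surface, if the arm or the gripper's body presses on something with over 40 N, if the wrist force passes 120 N, or if a joint passes its speed limit or range.

## Working session

There is one attempt and no reset: what is moved stays moved. The work goes in short steps, Python scripts to look and compute and a tool call to move; the robot and the scene stay as the last step left them, time stands still between calls to the robot, and variables do not carry over. Pictures are saved under pics/ and viewed, at most 10 in all, crops included, and the job is handed in when it is done.

Besides the shell and the picture viewer there is one more tool, called after "Call:" as a command line: name --argument value ..., lists and objects as JSON in quotes. arm_command: Moves the arm, as the interface text tells. Its arguments: {"type":"object","properties":{"rows":{"type":"array"}},"required":["rows"]}

```bash
mkdir -p pics; ls; cat > h.py <<'E'
import numpy as np, cv2
from scipy.spatial.transform import Rotation as R
from bench import arm, imaging, job, models
def snap(name, fn=None):
    s=arm.read_state(); p=imaging.get_image(name)
    if name=="wrist":
        T=np.eye(4); T[:3,:3]=R.from_quat(s["ee_rot"]).as_matrix(); T[:3,3]=s["position"]
        p["E"]=np.linalg.inv(T@np.array(p["T_tool_cam"]))
    else: p["E"]=np.array(p["extrinsics"])
    if fn: cv2.imwrite("pics/"+fn, cv2.cvtColor(p["frame"],cv2.COLOR_RGB2BGR))
    return p
def onz(p,px,z):
    C=np.linalg.inv(p["E"]); d=C[:3,:3]@np.array([(px[0]-p["cx"])/p["fx"],(px[1]-p["cy"])/p["fy"],1])
    o=C[:3,3]; return o+d*(z-o[2])/d[2]
def proj(p,X):
    c=p["E"][:3,:3]@np.array(X)+p["E"][:3,3]; return np.array([p["fx"]*c[0]/c[2]+p["cx"],p["fy"]*c[1]/c[2]+p["cy"]])
E
cat > a.py <<'E'
from h import *
np.set_printoptions(precision=1,suppress=True)
Z=dict(bed_edge=45,slot_mouth=42,wide_blade_center=53.5,rack=0,narrow_blade_center=53.5,bracket_center=22.5,bracket_butt=22.5,mallet_center=30,chisel_a_center=12,chisel_b_center=12)
for n in ["top","scene"]:
    p=snap(n,n+"1.png"); print(n,"cam",np.linalg.inv(p["E"])[:3,3])
    for q,z in Z.items():
        for d in models.tip_of(p,q)[:2]: print(q,round(d["score"],2),np.array(d["pixel"]),onz(p,d["pixel"],z)[:2])
E
python3 a.py
```

```text
pics
top cam [ 332.9   46.6 1236.2]
bed_edge 0.64 [304.2 166.1] [653.1  77.5]
slot_mouth 0.61 [292.3 164.8] [657.7 108.1]
wide_blade_center 0.44 [324.  247.7] [443.1  30.1]
rack 0.81 [303.  246.8] [451.1  83.2]
narrow_blade_center 0.62 [286.3 238.3] [467.4 122.7]
bracket_center 0.74 [450.  216.8] [ 520.8 -293.2]
bracket_butt 0.56 [428.2 222.3] [ 507.3 -236.7]
mallet_center 0.9 [188.6 164.6] [664.8 377.5]
chisel_a_center 0.93 [227.  250.8] [442.1 275.9]
chisel_b_center 0.7 [196.3 247.5] [451.5 354.1]
chisel_b_center 0.48 [304.4 167.7] [657.6  77.9]
scene cam [ 879.8 -329.6  819.1]
bed_edge 0.76 [365.3 217.6] [652.9  84.8]
bed_edge 0.32 [440.  149.5] [670.7 363.3]
slot_mouth 0.71 [371.3 213.9] [656.2 103. ]
slot_mouth 0.7 [197.4 309.2] [ 535.1 -293.8]
wide_blade_center 0.64 [283.9 182. ] [455.1  30.9]
rack 0.56 [298.1 181.4] [450.5  80.8]
narrow_blade_center 0.64 [310.5 160.1] [457.8 119.8]
bracket_center 0.95 [197.  306.7] [ 521.9 -290.1]
bracket_butt 0.62 [216.3 281.7] [ 510.3 -229.7]
mallet_center 0.65 [440.8 149.5] [668.2 378.1]
mallet_center 0.48 [285.3 182.1] [444.8  44. ]
chisel_a_center 0.73 [341.1 130.1] [427.4 274.2]
chisel_a_center 0.53 [198.9 307.7] [ 521.6 -288.4]
chisel_b_center 0.89 [365.7 117.3] [447.5 355.1]
```

```bash
python3 - <<'E'
import cv2
a=cv2.imread("pics/top1.png")[120:290,150:500]; a=cv2.resize(a,(800,389),interpolation=cv2.INTER_CUBIC); cv2.imwrite("pics/top1c.png",a)
E
```

```text
(no output)
```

View pics/top1c.png

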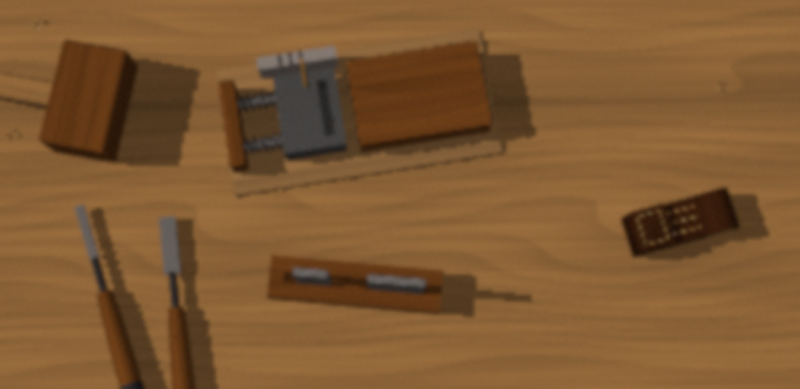

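View pics/scene1.png

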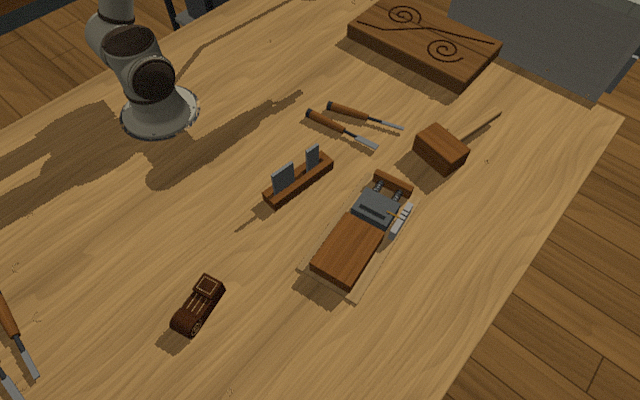

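The top crop shows the jig (pressing towards image left, world +y), with the wide blade in the rack's right slot (crop 395,283), the narrow one at (310,273), and the bracket at (680,222) with its butt to the left. The scene view agrees. Next I'll look from the wrist.

```bash
python3 - <<'E'
from h import *
np.set_printoptions(precision=3,suppress=True)
s=arm.read_state(); print(s["position"],R.from_quat(s["ee_rot"]).as_matrix(),s["clock"],s["gripper_width"])
p=snap("wrist"); print(p["T_tool_cam"],p["fx"])
t=snap("top"); 
def w(c,z): return onz(t,(150+c[0]/2.286,120+c[1]/2.286),z)[:2]
for c in [(347,60),(475,42),(490,128),(360,147)]: print("bed",w(c,45))
for c in [(272,256),(443,270),(440,312),(268,298)]: print("rack",w(c,32))
E
```

```text
[239.202 577.388 231.298] [[ 0.924 -0.383 -0.   ]
 [-0.383 -0.924 -0.   ]
 [ 0.     0.    -1.   ]] 1.1 85.51427445925428
[[  -0.001   -0.963   -0.27    68.091]
 [   1.      -0.001   -0.      -0.377]
 [   0.      -0.27     0.963 -142.256]
 [   0.       0.       0.       1.   ]] 342.4939257894697
bed [706.059  83.391]
bed [725.526 -61.697]
bed [625.119 -75.547]
bed [605.185  69.533]
rack [486.309 167.648]
rack [468.531 -20.241]
rack [422.674 -15.919]
rack [440.221 171.666]
```

Call:
arm_command --rows '[{"grip": 1,"linear": [404,424,0],"rot": [0,0,1.27]},{"grip": 1,"linear": [404,424,0],"rot": [0,0,1.27]},{"grip": 1,"linear": [404,424,0],"rot": [0,0,1.27]},{"grip": 1,"linear": [404,424,0],"rot": [0,0,1.27]},{"grip": 1,"linear": [404,424,0],"rot": [0,0,1.27]},{"grip": 1,"linear": [404,424,0],"rot": [0,0,1.27]},{"grip": 1,"linear": [404,424,0],"rot": [0,0,1.27]},{"grip": 1,"linear": [404,424,0],"rot": [0,0,1.27]},{"grip": 1,"linear": [404,424,0],"rot": [0,0,1.27]},{"grip": 1,"linear": [404,424,0],"rot": [0,0,1.27]}]'

```text
clock: 2.45
position: [450.7, 28.3, 231.5]
ee_rot: [-0.672, 0.74, -0.0, 0.0]
contact_force: [-0.6, 0.2, -0.5]
gripper_width: 85.4
grasp_force: 0.0
```

```bash
cat > b.py <<'E'
from h import *
import sys
np.set_printoptions(precision=1,suppress=True)
Z=dict(bed_edge=45,slot_mouth=42,wide_blade_center=53.5,rack=0,narrow_blade_center=53.5,bracket_center=22.5,bracket_butt=22.5)
p=snap("wrist",sys.argv[1]); s=arm.read_state(); print(s["clock"],s["position"],R.from_quat(s["ee_rot"]).as_matrix()[:,0].round(3),s["contact_force"],s["gripper_width"],s["joints"])
for q in sys.argv[2:]:
    for d in models.tip_of(p,q)[:1]: print(q,round(d["score"],2),np.array(d["pixel"]),onz(p,d["pixel"],Z[q])[:2])
E
python3 b.py w1.png wide_blade_center rack narrow_blade_center
```

```text
2.5 [451.   27.7 231.4] [-0.1 -1.   0. ] [ 0.4 -0.7  0.1] 85.26967844453738 [ 0.4  0.1 -0.4  0.  -1.1 -0.5]
rack 0.94 [312.6 211.3] [459.   76.7]
narrow_blade_center 0.77 [317.1 268.4] [458.3 121.7]
```

View pics/w1.png

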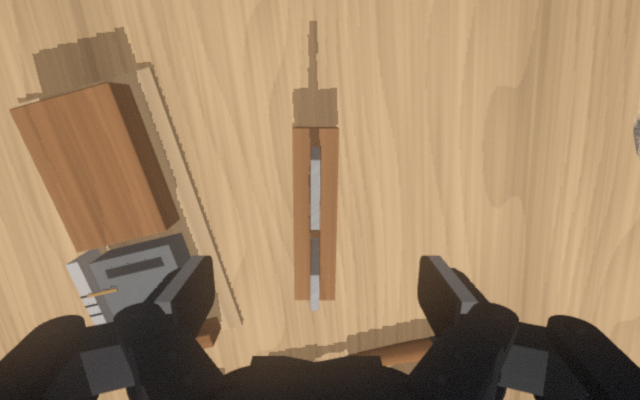

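The wrist view shows the wide blade's top at rows 160–230, column ~315, with the slot visible beyond it; the narrow blade is at rows 275–308. The jig is at lower left, with its slot at (140,263).

```bash
python3 - <<'E'
from h import *
np.set_printoptions(precision=2,suppress=True)
p=snap("wrist"); f=p["frame"]; hsv=cv2.cvtColor(f,cv2.COLOR_RGB2HSV)
m=((hsv[...,1]<60)&(hsv[...,2]>95)).astype(np.uint8); n,l,st,c=cv2.connectedComponentsWithStats(m[120:260,290:340])
for i in range(1,n):
    if st[i,4]>50:
        ys,xs=np.where(l==i); r=cv2.minAreaRect(np.stack([xs+290,ys+120],1).astype(np.float32)); b=cv2.boxPoints(r); print(st[i],b.tolist())
        w=np.array([onz(p,q,101)[:2] for q in b]); print(w, w.mean(0))
for r in range(145,240,8): print(r,hsv[r,300:332:2,2].tolist())
# slot dark region on carriage + bed
g=f[225:320,80:205]; cv2.imwrite("pics/w1c.png",cv2.resize(cv2.cvtColor(g,cv2.COLOR_RGB2BGR),(750,570),interpolation=cv2.INTER_CUBIC))
E
```

```text
[ 19  25  11  82 811] [[309.0, 145.0], [319.0, 145.0], [319.0, 226.0], [309.0, 226.0]]
[[451.77  -6.97]
 [443.9   -6.23]
 [450.09  61.36]
 [458.5   60.57]] [451.06  27.18]
[ 20 116   8  24 145] [[310.0000305175781, 259.0], [311.0556945800781, 235.77525329589844], [317.7237243652344, 236.07833862304688], [316.6680603027344, 259.3031005859375]]
[[460.64  90.86]
 [457.63  69.5 ]
 [452.01  70.31]
 [454.91  91.69]] [456.3   80.59]
145 [162, 158, 159, 158, 155, 115, 112, 110, 109, 113, 145, 167, 166, 161, 161, 161]
153 [159, 159, 158, 157, 152, 112, 111, 112, 111, 115, 147, 166, 165, 163, 163, 163]
161 [160, 159, 158, 157, 154, 161, 168, 170, 172, 168, 150, 165, 164, 163, 160, 161]
169 [162, 161, 159, 156, 152, 169, 176, 174, 173, 164, 149, 163, 164, 159, 161, 159]
177 [163, 158, 157, 155, 121, 164, 170, 172, 170, 172, 157, 166, 162, 162, 164, 160]
185 [161, 160, 158, 156, 132, 164, 172, 170, 171, 170, 157, 166, 164, 161, 163, 161]
193 [160, 160, 159, 157, 133, 167, 173, 173, 171, 165, 156, 166, 162, 163, 161, 159]
201 [162, 160, 159, 156, 151, 166, 174, 171, 170, 156, 157, 164, 165, 162, 163, 160]
209 [162, 160, 160, 156, 150, 168, 169, 170, 172, 163, 159, 165, 162, 164, 162, 161]
217 [165, 160, 161, 157, 135, 168, 174, 173, 172, 160, 163, 163, 161, 161, 164, 159]
225 [165, 163, 162, 157, 134, 169, 175, 175, 173, 160, 162, 163, 161, 161, 165, 159]
233 [165, 163, 162, 158, 150, 127, 127, 124, 125, 120, 158, 163, 162, 163, 167, 160]
```

View pics/w1c.png

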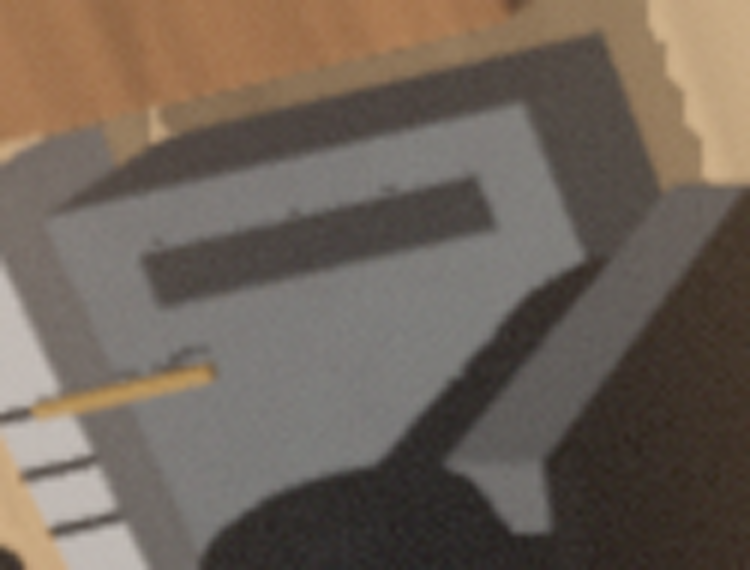

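The crop shows the slot clearly at corners (140,255), (475,178), (497,230), (163,307) in crop pixels; the pointer is at the first mark.

```bash
python3 - <<'E'
from h import *
np.set_printoptions(precision=3,suppress=True)
p=snap("wrist")
b=np.array([onz(p,q,101)[:2] for q in [(314.3,157),(314.3,229.3)]]); print("blade",b,b.mean(0),np.linalg.norm(b[1]-b[0]),np.degrees(np.arctan2(*(b[1]-b[0])[::-1])))
s=np.array([onz(p,(80+a/6,225+c/6),42)[:2] for a,c in [(140,255),(475,178),(497,230),(163,307)]]); d=(s[1]+s[2]-s[0]-s[3])/2
print("slot",s,s.mean(0),np.linalg.norm(d),np.degrees(np.arctan2(d[1],d[0])))
c=np.array([onz(p,(80+a/6,225+c/6),42)[:2] for a,c in [(45,217),(520,105)]]); print("front edge",c,c.mean(0))
q=np.array([onz(p,a,45)[:2] for a in [(12,110),(105,84),(178,221),(78,252)]]); d=(q[2]+q[3]-q[0]-q[1])/2; print("bed",q,(q[2]+q[3])/2,np.linalg.norm(d),np.degrees(np.arctan2(d[1],d[0])))
st=arm.read_state(); print(st["position"],R.from_quat(st["ee_rot"]).as_matrix())
E
```

```text
blade [[448.419   3.403]
 [454.167  64.467]] [451.293  33.935] 61.33342167773866 84.62307299222248
slot [[684.029 108.554]
 [621.666  99.441]
 [619.948 109.624]
 [682.586 118.937]] [652.057 109.139] 63.17569856489119 -171.61494475940097
front edge [[698.805  99.79 ]
 [610.919  86.617]] [654.862  93.203]
bed [[724.566 -57.896]
 [632.738 -72.31 ]
 [593.051  63.498]
 [703.504  87.446]] [648.278  75.472] 143.81908222985155 102.19241634614161
[449.941  31.747 231.379] [[-0.091 -0.996  0.   ]
 [-0.996  0.091  0.   ]
 [-0.    -0.    -1.   ]]
```

Call:
arm_command --rows '[{"grip": 1,"linear": [-2.2,-0.9,60],"rot": [0,0,0]},{"grip": 1,"linear": [-2.2,-0.9,120],"rot": [0,0,0]},{"grip": 1,"linear": [-2.2,-0.9,150],"rot": [0,0,0]},{"grip": 1,"linear": [-2.2,-0.9,167],"rot": [0,0,0]},{"grip": 1,"linear": [-2.2,-0.9,167],"rot": [0,0,0]},{"grip": 0,"linear": [-2.2,-0.9,167],"rot": [0,0,0]},{"grip": 0,"linear": [-2.2,-0.9,167],"rot": [0,0,0]},{"grip": 0,"linear": [-2.2,-0.9,167],"rot": [0,0,0]},{"grip": 0,"linear": [-2.2,-0.9,167],"rot": [0,0,0]},{"grip": 0,"linear": [-2.2,-0.9,167],"rot": [0,0,0]}]'

```text
clock: 4.0
position: [451.7, 33.2, 64.8]
ee_rot: [-0.674, 0.739, -0.0, 0.001]
contact_force: [0.3, 0.1, 2.6]
gripper_width: 7.3
grasp_force: 58.9
```

Call:
arm_command --rows '[{"grip": 0,"linear": [0,0,0],"rot": [0,0,0]},{"grip": 0,"linear": [0,0,0],"rot": [0,0,0]},{"grip": 0,"linear": [0,0,0],"rot": [0,0,0]}]'

```text
clock: 4.38
position: [451.7, 33.2, 64.7]
ee_rot: [-0.674, 0.739, -0.0, 0.0]
contact_force: [-0.8, -0.2, 6.2]
gripper_width: 7.3
grasp_force: 59.4
```

Call:
arm_command --rows '[{"grip": 0,"linear": [0,0,-30],"rot": [0,0,0]},{"grip": 0,"linear": [0,0,-80],"rot": [0,0,0]},{"grip": 0,"linear": [0,0,-125],"rot": [0,0,0]},{"grip": 0,"linear": [-35,-80,-125],"rot": [0,0,0.3]},{"grip": 0,"linear": [-60,-130,-125],"rot": [0,0,0.6]},{"grip": 0,"linear": [-85,-180,-125],"rot": [0,0,0.9]},{"grip": 0,"linear": [-105,-241,-125],"rot": [0,0,1.33]},{"grip": 0,"linear": [-105,-241,-125],"rot": [0,0,1.33]},{"grip": 0,"linear": [-105,-241,-125],"rot": [0,0,1.33]},{"grip": 0,"linear": [-105,-241,-125],"rot": [0,0,1.33]}]'

```text
clock: 5.62
position: [699.7, 115.5, 185.7]
ee_rot: [-0.08, 0.997, -0.0, -0.003]
contact_force: [0.2, 0.2, -3.7]
gripper_width: 7.1
grasp_force: 60.2
```

Call:
arm_command --rows '[{"grip": 0,"linear": [0,0,0],"rot": [0,0,0]},{"grip": 0,"linear": [0,0,0],"rot": [0,0,0]}]'

```text
clock: 5.88
position: [700.2, 115.5, 188.0]
ee_rot: [-0.084, 0.996, -0.0, -0.001]
contact_force: [0.4, 1.0, -2.9]
gripper_width: 7.1
grasp_force: 60.2
```

```bash
python3 b.py w2.png slot_mouth bed_edge
```

```text
5.925 [700.4 115.5 188.4] [-1.  -0.2  0. ] [ 0.1 -0.1 -3.5] 7.347367761276054 [ 0.4  0.6  0.2 -0.  -1.2 -1.8]
slot_mouth 0.63 [314.6 129.2] [651.4 106.7]
bed_edge 0.91 [276.9 132.6] [659.   76.7]
```

View pics/w2.png

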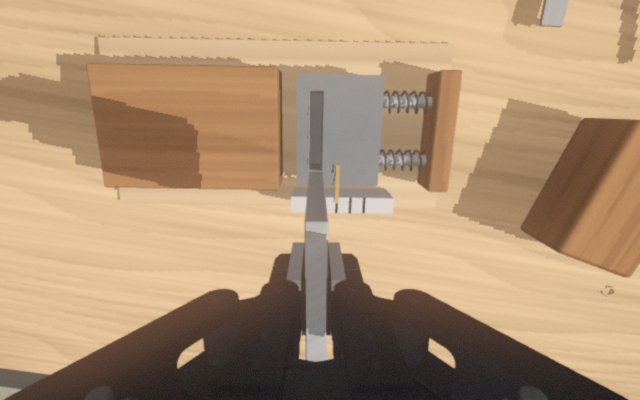

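The wrist view shows the slot at cols 310–323, rows 91–170, partly behind the blade's foot at (316,170); the blade hangs straight and the slot is aligned with it. I'll measure edges.

```bash
python3 - <<'E'
from h import *
np.set_printoptions(precision=2,suppress=True)
p=snap("wrist"); g=cv2.GaussianBlur(cv2.cvtColor(p["frame"],cv2.COLOR_RGB2GRAY),(3,3),0).astype(int)
print(p["cx"],p["cy"])
for r in range(96,168,10): print(r,g[r,304:330].tolist())
print("col316",g[84:100,316].tolist(),"160-200",g[160:180,316].tolist(), g[160:180,313].tolist())
for r in (176,190,205,215,300,330,345): print(r,g[r,296:338].tolist())
st=arm.read_state(); Rm=R.from_quat(st["ee_rot"]).as_matrix(); P=np.array(st["position"]); print(P,Rm)
E
```

```text
315.7343283879085 201.1950117298811
96 [150, 150, 149, 149, 148, 139, 122, 111, 109, 110, 111, 110, 110, 110, 110, 110, 109, 107, 109, 123, 140, 148, 150, 151, 151, 151]
106 [150, 150, 150, 146, 141, 134, 120, 109, 107, 108, 108, 108, 108, 108, 108, 108, 108, 107, 112, 128, 142, 148, 149, 150, 149, 149]
116 [148, 148, 148, 148, 148, 139, 122, 110, 106, 106, 106, 106, 106, 107, 108, 108, 106, 104, 112, 132, 146, 149, 149, 149, 149, 149]
126 [146, 147, 147, 147, 145, 135, 118, 108, 106, 106, 107, 106, 106, 105, 104, 105, 103, 103, 114, 133, 144, 147, 147, 147, 147, 148]
136 [146, 145, 140, 134, 136, 134, 120, 109, 106, 105, 105, 105, 106, 106, 106, 106, 104, 104, 117, 134, 143, 145, 145, 146, 146, 147]
146 [147, 148, 147, 146, 144, 133, 118, 109, 106, 106, 106, 106, 107, 107, 105, 105, 104, 105, 120, 137, 146, 147, 147, 146, 146, 146]
156 [146, 146, 145, 146, 140, 125, 111, 107, 106, 107, 106, 107, 107, 106, 106, 105, 104, 109, 126, 141, 146, 147, 146, 146, 146, 146]
166 [146, 147, 147, 147, 140, 122, 105, 97, 95, 94, 94, 95, 95, 95, 95, 95, 97, 109, 131, 144, 146, 147, 148, 148, 148, 
[... 1133 characters left out ...]
199, 199, 200, 200]
300 [59, 57, 56, 56, 58, 60, 61, 62, 65, 83, 111, 128, 131, 131, 130, 130, 131, 132, 132, 132, 132, 132, 132, 133, 133, 132, 132, 131, 129, 118, 94, 71, 62, 61, 61, 59, 58, 58, 59, 59, 59, 58]
330 [47, 48, 46, 49, 64, 83, 84, 74, 72, 93, 136, 168, 179, 180, 177, 164, 145, 133, 130, 129, 129, 129, 128, 128, 128, 127, 126, 125, 123, 109, 83, 61, 54, 57, 60, 56, 50, 49, 51, 51, 51, 50]
345 [45, 47, 72, 123, 172, 193, 197, 197, 188, 170, 163, 172, 181, 184, 184, 184, 185, 185, 185, 185, 185, 186, 186, 186, 186, 186, 186, 186, 187, 189, 194, 200, 204, 205, 205, 193, 156, 102, 62, 48, 46, 46]
[700.71 115.59 189.21] [[-0.99 -0.17 -0.  ]
 [-0.17  0.99  0.  ]
 [ 0.    0.   -1.  ]]
```

```bash
python3 - <<'E'
from h import *
np.set_printoptions(precision=2,suppress=True)
p=snap("wrist"); st=arm.read_state(); Rm=R.from_quat(st["ee_rot"]).as_matrix(); P=np.array(st["position"])
T=lambda px,z: Rm.T@(onz(p,px,z)-P)
for px in [(316.5,96),(315.4,156),(316.5,89.7),(309.7,96),(323.3,96)]: print("slot",px,T(px,42),onz(p,px,42))
for d in (57.5,58.5,59.5): print("foot near",T((315.4,169),P[2]-d))
print("blade edge", T((315.4,176),P[2]-55),T((315.7,300),P[2]-10), T((315.5,360),P[2]+36.5))
print(P,np.degrees(np.arctan2(Rm[1,0],Rm[0,0])))
E
```

```text
slot (316.5, 96) [ 75.64   1.1  147.33] [625.99 104.12  42.  ]
slot (315.4, 156) [ 27.07   0.16 147.33] [674.04 111.27  42.  ]
slot (316.5, 89.7) [ 80.48   1.1  147.33] [621.21 103.32  42.  ]
slot (309.7, 96) [ 75.64  -4.4  147.33] [626.9  98.7  42. ]
slot (323.3, 96) [ 75.63   6.59 147.33] [625.08 109.54  42.  ]
foot near [32.29  0.26 57.5 ]
foot near [32.11  0.26 58.5 ]
foot near [31.93  0.26 59.5 ]
blade edge [28.6   0.26 55.  ] [-25.62   0.41  10.  ] [-21.8    0.35 -36.5 ]
[700.76 115.6  189.33] -170.42834861436455
```

```bash
python3 - <<'E'
from h import *
np.set_printoptions(precision=2,suppress=True)
f=cv2.imread("pics/w2.png"); a=cv2.resize(f[160:240,280:350],(525,600),interpolation=cv2.INTER_CUBIC);b=cv2.resize(f[310:370,295:340],(270,360),interpolation=cv2.INTER_CUBIC)
o=np.zeros((600,800,3),np.uint8); o[:,:525]=a; o[:360,528:798]=b; cv2.imwrite("pics/w2c.png",o)
p=snap("wrist")
st=arm.read_state(); Rm=R.from_quat(st["ee_rot"]).as_matrix(); P=np.array(st["position"])
def row(x,z): return proj(p,P+Rm@np.array([x,0.3,z]))[1]
for c in (-2,0,2,4): print(c,"foot",row(c+27,58.7),"step",row(c+27,51.7),row(c+30,51.7),"topnear",row(c+30,-36.3),"topfar",row(c-30,-36.3))
E
```

```text
-2 foot 180.6047054072955 step 183.17468128276334 178.096317246317 topnear 232.98968972130157 topfar 382.1374185919832
0 foot 177.3282825402227 step 179.79373434702245 174.68750044810182 topnear 227.27594637533429 topfar 377.7724627571033
2 foot 174.03448435860184 step 176.3942456702733 171.25991185436538 topnear 221.50690838135523 topfar 373.37061976320933
4 foot 170.72317227949912 step 172.97606230358775 167.81339597718159 topnear 215.68176916713477 topfar 368.93142003984303
```

View pics/w2c.png

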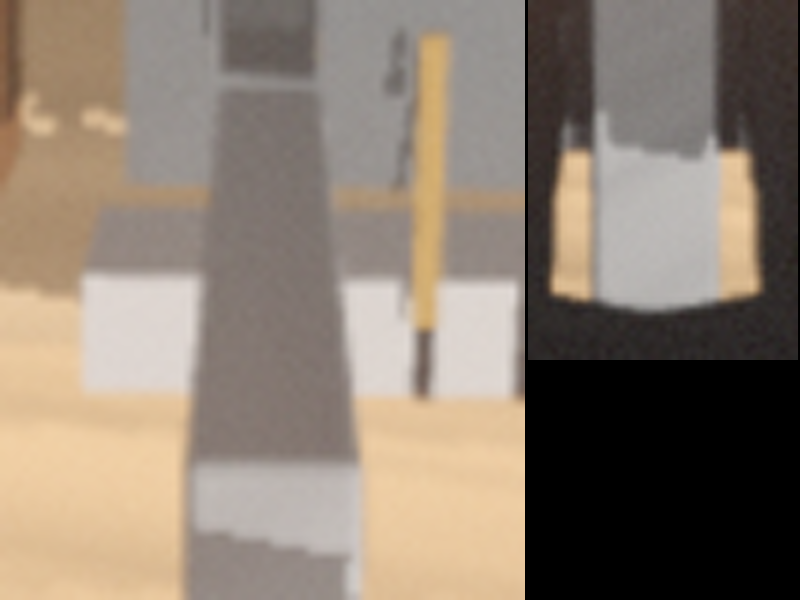

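The crop shows the blade's near top edge at row ~222 (blade centre 2 mm along tool +x from the TCP) and the slot's near end at row ~170, so the slot centre is 48 mm along tool x. I move 46 mm and start down.

Call:
arm_command --rows '[{"grip": 0,"linear": [46,0.3,0],"rot": [0,0,0.02]},{"grip": 0,"linear": [46,0.3,30],"rot": [0,0,0.02]},{"grip": 0,"linear": [46,0.3,65],"rot": [0,0,0.02]},{"grip": 0,"linear": [46,0.3,80],"rot": [0,0,0.02]},{"grip": 0,"linear": [46,0.3,80],"rot": [0,0,0.02]},{"grip": 0,"linear": [46,0.3,80],"rot": [0,0,0.02]},{"grip": 0,"linear": [46,0.3,87],"rot": [0,0,0.02]},{"grip": 0,"linear": [46,0.3,93],"rot": [0,0,0.02]},{"grip": 0,"linear": [46,0.3,96],"rot": [0,0,0.02]},{"grip": 0,"linear": [46,0.3,96],"rot": [0,0,0.02]}]'

```text
clock: 7.42
position: [655.3, 108.2, 92.9]
ee_rot: [-0.073, 0.997, -0.0, -0.0]
contact_force: [0.2, -0.3, -3.3]
gripper_width: 7.3
grasp_force: 60.2
```

Call:
arm_command --rows '[{"grip": 0,"linear": [0,0,4],"rot": [0,0,0]},{"grip": 0,"linear": [0,0,8],"rot": [0,0,0]},{"grip": 0,"linear": [0,0,12],"rot": [0,0,0]},{"grip": 0,"linear": [0,0,16],"rot": [0,0,0]},{"grip": 0,"linear": [0,0,20],"rot": [0,0,0]},{"grip": 0,"linear": [0,0,23],"rot": [0,0,0]},{"grip": 0,"linear": [0,0,25],"rot": [0,0,0]},{"grip": 0,"linear": [0,0,26],"rot": [0,0,0]},{"grip": 0,"linear": [0,0,26],"rot": [0,0,0]}]'

```text
clock: 8.55
position: [655.5, 108.3, 67.3]
ee_rot: [-0.073, 0.997, -0.0, 0.0]
contact_force: [-0.7, 0.4, -3.6]
gripper_width: 7.6
grasp_force: 60.2
```

Call:
arm_command --rows '[{"grip": 0,"linear": [0,0,1],"rot": [0,0,0]},{"grip": 0,"linear": [0,0,1],"rot": [0,0,0]},{"grip": 1,"linear": [0,0,1],"rot": [0,0,0]},{"grip": 1,"linear": [0,0,1],"rot": [0,0,0]},{"grip": 1,"linear": [0,0,1],"rot": [0,0,0]},{"grip": 1,"linear": [0,0,1],"rot": [0,0,0]},{"grip": 1,"linear": [0,0,-40],"rot": [0,0,0]},{"grip": 1,"linear": [0,0,-90],"rot": [0,0,0]},{"grip": 1,"linear": [-20,0,-130],"rot": [0,0,0]},{"grip": 1,"linear": [-20,0,-130],"rot": [0,0,0]}]'

```text
clock: 9.8
position: [678.2, 111.8, 202.0]
ee_rot: [-0.073, 0.997, 0.001, 0.005]
contact_force: [-0.2, 0.4, -0.6]
gripper_width: 84.9
grasp_force: 0.0
```

Call:
arm_command --rows '[{"grip": 1,"linear": [0,0,0],"rot": [0,0,0]},{"grip": 1,"linear": [0,0,0],"rot": [0,0,0]}]'

```text
clock: 10.05
position: [674.2, 110.9, 195.6]
ee_rot: [-0.073, 0.997, -0.0, -0.002]
contact_force: [0.7, -0.4, -0.1]
gripper_width: 85.4
grasp_force: 0.0
```

```bash
python3 b.py w3.png slot_mouth bed_edge wide_blade_center
```

```text
10.1 [674.3 110.9 195.7] [-1.  -0.1  0. ] [ 0.1 -0.4  0.1] 85.17077061146952 [ 0.4  0.5  0.1 -0.  -1.2 -1.8]
slot_mouth 0.86 [310.6 161. ] [652.8 103.6]
bed_edge 0.97 [279.8 163.5] [658.4  77.6]
```

View pics/w3.png

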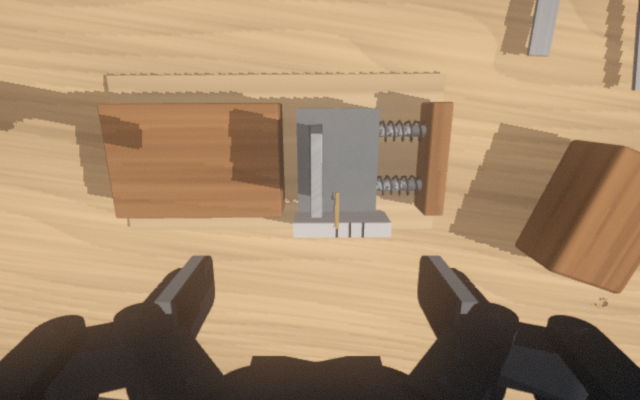

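The wrist view shows the blade standing upright in the slot (cols 310–322, rows 125–217), the carriage at rest with its pointer at the first mark, and nothing else moved. On to the bracket.

Call:
arm_command --rows '[{"grip": 1,"linear": [209,-396,-40],"rot": [0,0,-1.61]},{"grip": 1,"linear": [209,-396,-40],"rot": [0,0,-1.61]},{"grip": 1,"linear": [209,-396,-40],"rot": [0,0,-1.61]},{"grip": 1,"linear": [209,-396,-40],"rot": [0,0,-1.61]},{"grip": 1,"linear": [209,-396,-40],"rot": [0,0,-1.61]},{"grip": 1,"linear": [209,-396,-40],"rot": [0,0,-1.61]},{"grip": 1,"linear": [209,-396,-40],"rot": [0,0,-1.61]},{"grip": 1,"linear": [209,-396,-40],"rot": [0,0,-1.61]},{"grip": 1,"linear": [209,-396,-40],"rot": [0,0,-1.61]},{"grip": 1,"linear": [209,-396,-40],"rot": [0,0,-1.61]}]'

```text
clock: 11.5
position: [525.8, -311.5, 237.1]
ee_rot: [0.769, -0.64, -0.0, 0.0]
contact_force: [0.7, 0.6, -0.5]
gripper_width: 85.4
grasp_force: 0.0
```

Call:
arm_command --rows '[{"grip": 1,"linear": [0,0,0],"rot": [0,0,0]},{"grip": 1,"linear": [0,0,0],"rot": [0,0,0]}]'

```text
clock: 11.75
position: [526.4, -310.6, 237.3]
ee_rot: [0.769, -0.639, -0.0, 0.0]
contact_force: [-0.5, 0.1, 0.3]
gripper_width: 85.2
grasp_force: 0.0
```

```bash
python3 b.py w4.png bracket_center bracket_butt
```

```text
11.8 [ 526.4 -310.6  237.3] [ 0.2 -1.  -0. ] [ 0.4  1.  -0. ] 85.28552549190259 [-0.3  0.4 -0.  -0.  -1.2  0.5]
bracket_center 0.71 [316.5 195.2] [ 520.9 -285.7]
bracket_butt 0.79 [318.7 246.3] [ 507.6 -227.8]
```

View pics/w4.png

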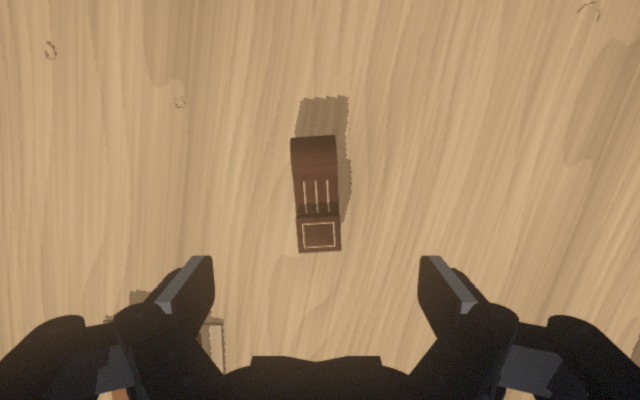

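The wrist view shows the bracket with its butt edge at row 251 (cols 298–341), block/middle step at row ~216 and scroll end at row ~137.

```bash
python3 - <<'E'
from h import *
np.set_printoptions(precision=2,suppress=True)
p=snap("wrist"); st=arm.read_state(); Rm=R.from_quat(st["ee_rot"]).as_matrix(); P=np.array(st["position"])
v=p["frame"].max(2)
pts=[]
for r in [170,180,190,200,222,228,234,240,246]:
    m=np.where(v[r,280:350]<105)[0]+280
    z=34 if r<205 else 45
    if r in(170,180,190,200): pass
    a,b=onz(p,(m.min(),r),z),onz(p,(m.max(),r),z); ta,tb=Rm.T@(a-P),Rm.T@(b-P); print(r,m.min(),m.max(),ta[:2],tb[:2],(ta+tb)[:2]/2); 
for px in [(319.7,252),(318.5,216)]: print("butt edge/step",Rm.T@(onz(p,px,45)-P),onz(p,px,45))
print(v[244:258,320].tolist(), v[208:222,312].tolist(),P,Rm[:,0],np.degrees(np.arctan2(Rm[1,0],Rm[0,0])))
E
```

```text
Traceback (most recent call last):
ValueError: zero-size array to reduction operation minimum which has no identity
```

```bash
python3 - <<'E'
from h import *
np.set_printoptions(precision=2,suppress=True)
p=snap("wrist"); st=arm.read_state(); Rm=R.from_quat(st["ee_rot"]).as_matrix(); P=np.array(st["position"])
v=p["frame"][...,0].astype(int)
print(v[180,285:350:2].tolist()); print(v[240,285:350:2].tolist())
for r in [150,165,180,190,222,228,234,240,246]:
    m=np.where(v[r,280:350]<90)[0]+280
    if len(m)<5: print(r,len(m)); continue
    z=34 if r<205 else 45
    ta,tb=[Rm.T@(onz(p,(c,r),z)-P) for c in (m.min(),m.max()+1)]; print(r,m.min(),m.max(),ta[:2],tb[:2],(ta+tb)[:2]/2)
for px in [(319.7,252),(318.5,216)]: print("butt edge/step",Rm.T@(onz(p,px,45)-P),onz(p,px,45))
print(v[244:258,320].tolist(), v[208:222,312].tolist(),P,Rm[:,0],np.degrees(np.arctan2(Rm[1,0],Rm[0,0])))
E
```

```text
[195, 199, 197, 191, 134, 111, 110, 105, 103, 111, 110, 109, 109, 108, 105, 125, 104, 102, 105, 104, 110, 139, 102, 104, 101, 96, 106, 136, 137, 136, 139, 141, 133]
[201, 206, 207, 205, 204, 203, 151, 112, 114, 174, 114, 107, 112, 113, 108, 108, 111, 107, 110, 110, 106, 105, 102, 102, 131, 141, 106, 107, 174, 190, 188, 186, 181]
150 0
165 0
180 0
190 0
222 0
228 0
234 0
240 0
246 0
butt edge/step [-81.84   4.07 192.33] [ 507.22 -231.18   45.  ]
butt edge/step [-41.76   2.75 192.33] [ 515.91 -270.32   45.  ]
[114, 122, 151, 165, 119, 111, 112, 125, 162, 192, 194, 195, 195, 195] [91, 88, 90, 89, 89, 89, 85, 79, 83, 92, 104, 105, 105, 105] [ 526.31 -310.86  237.33] [ 0.18 -0.98  0.  ] -79.36654095712677
```

Call:
arm_command --rows '[{"grip": 1,"linear": [-22,0.5,60],"rot": [0,0,-0.055]},{"grip": 1,"linear": [-22,0.5,120],"rot": [0,0,-0.055]},{"grip": 1,"linear": [-22,0.5,180],"rot": [0,0,-0.055]},{"grip": 1,"linear": [-22,0.5,220],"rot": [0,0,-0.055]},{"grip": 1,"linear": [-22,0.5,233],"rot": [0,0,-0.055]},{"grip": 1,"linear": [-22,0.5,233],"rot": [0,0,-0.055]},{"grip": 0,"linear": [-22,0.5,233],"rot": [0,0,-0.055]},{"grip": 0,"linear": [-22,0.5,233],"rot": [0,0,-0.055]},{"grip": 0,"linear": [-22,0.5,233],"rot": [0,0,-0.055]},{"grip": 0,"linear": [-22,0.5,233],"rot": [0,0,-0.055]}]'

```text
clock: 13.25
position: [522.9, -289.9, 6.3]
ee_rot: [0.787, -0.617, 0.002, -0.0]
contact_force: [-0.6, 1.4, 7.3]
gripper_width: 45.2
grasp_force: 64.0
```

Call:
arm_command --rows '[{"grip": 0,"linear": [0,0,0],"rot": [0,0,0]},{"grip": 0,"linear": [0,0,0],"rot": [0,0,0]},{"grip": 0,"linear": [0,0,0],"rot": [0,0,0]},{"grip": 0,"linear": [0,0,0],"rot": [0,0,0]}]'

```text
clock: 13.75
position: [522.9, -289.9, 6.2]
ee_rot: [0.787, -0.617, 0.002, -0.0]
contact_force: [-0.2, 0.9, 5.8]
gripper_width: 45.1
grasp_force: 64.0
```

Call:
arm_command --rows '[{"grip": 0,"linear": [0,0,-50],"rot": [0,0,0]},{"grip": 0,"linear": [0,0,-100],"rot": [0,0,0]},{"grip": 0,"linear": [-44,-36,-100],"rot": [0,0,0.095]},{"grip": 0,"linear": [-88,-72,-100],"rot": [0,0,0.095]},{"grip": 0,"linear": [-132,-107,-100],"rot": [0,0,0.095]},{"grip": 0,"linear": [-176,-142,-100],"rot": [0,0,0.095]},{"grip": 0,"linear": [-220,-178,-100],"rot": [0,0,0.095]},{"grip": 0,"linear": [-264.5,-213.3,-100],"rot": [0,0,0.095]},{"grip": 0,"linear": [-264.5,-213.3,-100],"rot": [0,0,0.095]},{"grip": 0,"linear": [-264.5,-213.3,-100],"rot": [0,0,0.095]}]'

```text
clock: 15.0
position: [664.9, 18.1, 103.7]
ee_rot: [0.757, -0.654, -0.001, 0.001]
contact_force: [0.4, 1.0, -2.2]
gripper_width: 45.4
grasp_force: 62.9
```

Call:
arm_command --rows '[{"grip": 0,"linear": [0,0,0],"rot": [0,0,0]},{"grip": 0,"linear": [0,0,0],"rot": [0,0,0]},{"grip": 0,"linear": [0,0,0],"rot": [0,0,0]}]'

```text
clock: 15.38
position: [665.6, 17.3, 104.5]
ee_rot: [0.756, -0.654, 0.0, -0.0]
contact_force: [0.2, 0.5, -1.8]
gripper_width: 45.0
grasp_force: 62.9
```

```bash
python3 b.py w5.png bracket_butt bed_edge; python3 - <<'E'
from h import *
p=snap("scene","s2.png"); a=cv2.imread("pics/w5.png"); b=cv2.imread("pics/s2.png")[110:310,260:480]
o=np.zeros((600,800,3),np.uint8); o[:250,:400]=cv2.resize(a,(400,250)); o[:364,400:]=cv2.resize(b,(400,364)); cv2.imwrite("pics/m5.png",o[:370])
s=arm.read_state(); print(np.round(R.from_quat(s["ee_rot"]).as_matrix(),4))
E
```

```text
15.425 [665.7  17.5 104.5] [ 0.1 -1.  -0. ] [-0.4  0.1 -0.8] 44.855656365607615 [ 0.3  0.6 -0.   0.  -1.  -0.1]
[[ 1.446e-01 -9.895e-01  1.000e-04]
 [-9.895e-01 -1.446e-01  1.000e-04]
 [-0.000e+00 -1.000e-04 -1.000e+00]]
```

View pics/m5.png

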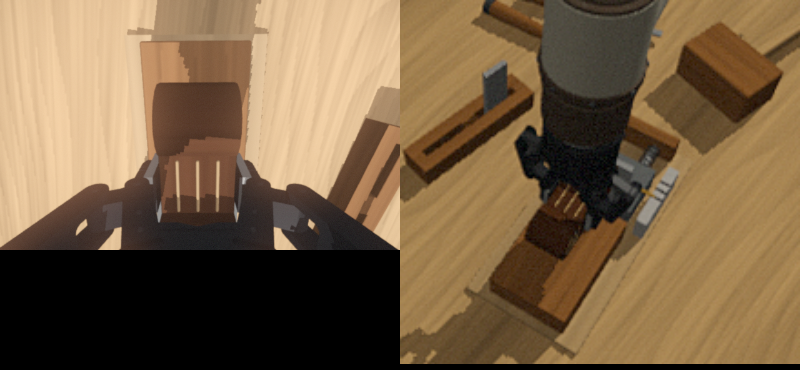

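The wrist view shows the bracket held square and centred over the bed (bed sides at cols 141/250, bracket 152/243 in the half image), with its scroll end away from the blade. Lower it.

Call:
arm_command --rows '[{"grip": 0,"linear": [0,0,25],"rot": [0,0,0]},{"grip": 0,"linear": [0,0,42],"rot": [0,0,0]},{"grip": 0,"linear": [0,0,48],"rot": [0,0,0]},{"grip": 0,"linear": [0,0,51],"rot": [0,0,0]},{"grip": 0,"linear": [0,0,52.5],"rot": [0,0,0]},{"grip": 0,"linear": [0,0,53.5],"rot": [0,0,0]},{"grip": 0,"linear": [0,0,53.5],"rot": [0,0,0]},{"grip": 0,"linear": [0,0,53.5],"rot": [0,0,0]}]'

```text
clock: 16.58
position: [666.2, 18.2, 51.4]
ee_rot: [0.757, -0.654, 0.0, -0.0]
contact_force: [-0.9, 0.2, 0.0]
gripper_width: 44.9
grasp_force: 63.1
```

Call:
arm_command --rows '[{"grip": 0,"linear": [-5,0,0.3],"rot": [0,0,0]},{"grip": 0,"linear": [-10,0,0.3],"rot": [0,0,0]},{"grip": 0,"linear": [-15,0,0.3],"rot": [0,0,0]},{"grip": 0,"linear": [-19,0,0.3],"rot": [0,0,0]},{"grip": 0,"linear": [-22,0,0.3],"rot": [0,0,0]},{"grip": 0,"linear": [-22,0,0.3],"rot": [0,0,0]},{"grip": 0,"linear": [-22,0,0.3],"rot": [0,0,0]}]'

```text
clock: 17.45
position: [663.1, 40.3, 51.3]
ee_rot: [0.757, -0.654, 0.0, -0.001]
contact_force: [0.1, -2.9, 5.6]
gripper_width: 45.0
grasp_force: 63.9
```

Call:
arm_command --rows '[{"grip": 0,"linear": [-2,0,0],"rot": [0,0,0]},{"grip": 0,"linear": [-4,0,0],"rot": [0,0,0]},{"grip": 0,"linear": [-6,0,0],"rot": [0,0,0]},{"grip": 0,"linear": [-8,0,0],"rot": [0,0,0]},{"grip": 0,"linear": [-8,0,0],"rot": [0,0,0]},{"grip": 0,"linear": [-8,0,0],"rot": [0,0,0]}]'

```text
clock: 18.2
position: [662.1, 47.5, 51.3]
ee_rot: [0.757, -0.654, 0.001, -0.0]
contact_force: [1.1, -4.4, 5.6]
gripper_width: 44.9
grasp_force: 63.8
```

Call:
arm_command --rows '[{"grip": 0,"linear": [-1.5,0,-0.3],"rot": [0,0,0]},{"grip": 0,"linear": [-3,0,-0.3],"rot": [0,0,0]},{"grip": 0,"linear": [-4.5,0,-0.3],"rot": [0,0,0]},{"grip": 0,"linear": [-6,0,-0.3],"rot": [0,0,0]},{"grip": 0,"linear": [-6,0,-0.3],"rot": [0,0,0]},{"grip": 0,"linear": [-6,0,-0.3],"rot": [0,0,0]}]'

```text
clock: 18.95
position: [661.3, 52.4, 51.3]
ee_rot: [0.757, -0.654, 0.001, 0.0]
contact_force: [3.0, -7.8, 3.3]
gripper_width: 45.5
grasp_force: 63.6
```

```bash
python3 - <<'E'
from h import *
p=snap("scene","s3.png"); t=snap("top","t3.png")
for _ in range(3):
    s=arm.read_state(); print(s["position"],s["contact_force"]); snap("top")
a=cv2.resize(cv2.imread("pics/s3.png")[160:250,330:430],(450,405),interpolation=cv2.INTER_CUBIC); b=cv2.resize(cv2.imread("pics/t3.png")[130:210,240:310],(350,400),interpolation=cv2.INTER_CUBIC)
o=np.zeros((405,800,3),np.uint8); o[:,:450]=a; o[:400,450:]=b; cv2.imwrite("pics/m6.png",o)
E
```

```text
[661.27235504  52.35561128  51.32001108] [ 1.66264903 -7.50786622  4.28498109]
[661.30962089  52.3798745   51.30460923] [ 2.66948027 -8.08487009  3.92929253]
[661.30106833  52.37112491  51.33803067] [ 2.54994655 -8.05488988  3.94465167]
```

View pics/m6.png

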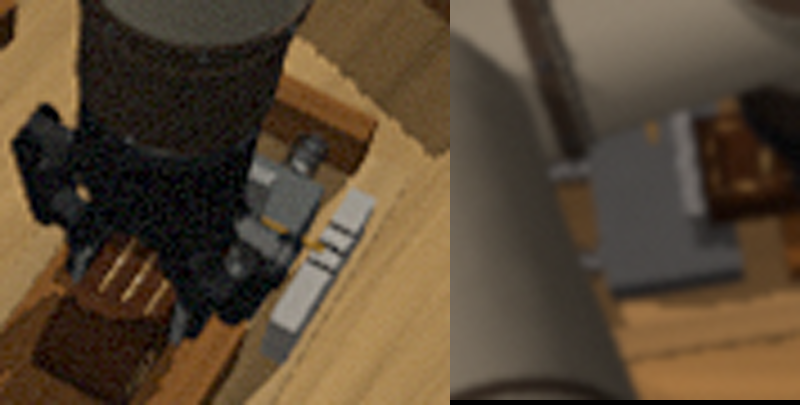

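The view shows the butt square against the blade and the brass pointer (crop 312,243) about halfway from the first to the middle mark. Pushing on gently.

Call:
arm_command --rows '[{"grip": 0,"linear": [-1,0,0],"rot": [0,0,0]},{"grip": 0,"linear": [-2,0,0],"rot": [0,0,0]},{"grip": 0,"linear": [-3,0,0],"rot": [0,0,0]},{"grip": 0,"linear": [-4,0,0],"rot": [0,0,0]},{"grip": 0,"linear": [-5,0,0],"rot": [0,0,0]},{"grip": 0,"linear": [-5,0,0],"rot": [0,0,0]},{"grip": 0,"linear": [-5,0,0],"rot": [0,0,0]},{"grip": 0,"linear": [-5,0,0],"rot": [0,0,0]}]'

```text
clock: 20.2
position: [660.7, 56.3, 51.3]
ee_rot: [0.756, -0.654, 0.001, 0.001]
contact_force: [3.2, -10.3, 3.7]
gripper_width: 45.2
grasp_force: 63.6
```

```bash
python3 - <<'E'
from h import *
p=snap("scene","s4.png"); F=[]
for _ in range(4):
    s=arm.read_state(); F.append(s["contact_force"]); snap("top")
print(s["position"],np.mean(F,0),s["ee_rot"],s["clock"])
a=cv2.resize(cv2.imread("pics/s4.png")[190:240,375:425],(600,600),interpolation=cv2.INTER_CUBIC); 
# predicted pointer pixels on strip: first mark = rest; find colours near strip
u=np.array([-.1456,.9893]); v=np.array([-.9893,-.1456]); e=np.array([658,77.4])
cv2.imwrite("pics/m7.png",a)
E
```

```text
[660.64412262  56.31876668  51.30233491] [  3.13616206 -10.41413067   3.72776655] [ 7.56418503e-01 -6.54086590e-01  1.17187008e-03  6.38677406e-04] 20.4
```

View pics/m7.png

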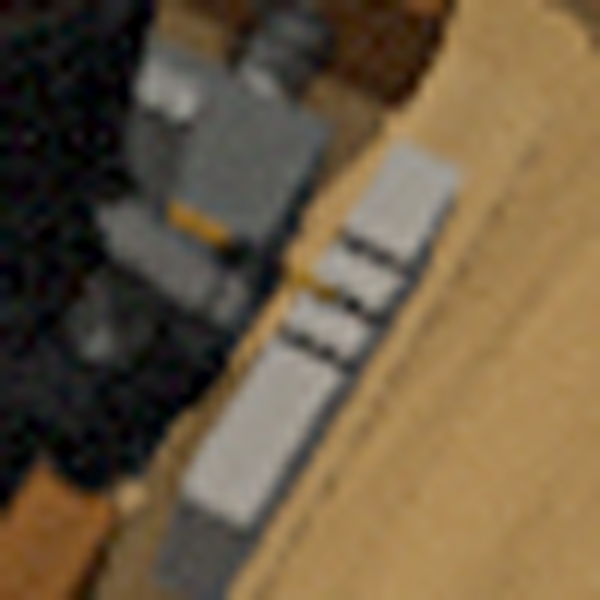

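The crop shows the pointer in line with the middle mark (crop ~(335,290)), measured push ≈10.8 N. A hair more, then settle.

Call:
arm_command --rows '[{"grip": 0,"linear": [-1,0,0],"rot": [0,0,0]},{"grip": 0,"linear": [-1,0,0],"rot": [0,0,0]},{"grip": 0,"linear": [-1,0,0],"rot": [0,0,0]},{"grip": 0,"linear": [-1,0,0],"rot": [0,0,0]},{"grip": 0,"linear": [-1,0,0],"rot": [0,0,0]},{"grip": 0,"linear": [-1,0,0],"rot": [0,0,0]}]'

```text
clock: 21.2
position: [660.5, 57.1, 51.3]
ee_rot: [0.756, -0.654, 0.001, 0.001]
contact_force: [3.3, -11.5, 3.6]
gripper_width: 45.4
grasp_force: 63.5
```

```bash
python3 - <<'E'
from h import *
s=arm.read_state(); print(s["position"],s["contact_force"],s["gripper_width"])
print(job.job_done())
E
```

```text
[660.52984722  57.05590674  51.31065821] [  3.33706383 -11.4633311    3.55642198] 45.401757337871004
the job is handed in; nothing more can be done
None
```

I handed the job in at about 21 s with the wide blade standing home in the carriage slot and released, and the bracket flat and square on the bed, still gripped and pushing at about 12 N with the pointer at the middle mark; the hand-in gave no verdict back.

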